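# Tip the cover plate up against the leaning rest

### The arm

A 6-joint arm with a two-finger parallel gripper is mounted at the origin on a cart in front of the work surface, level with it; the furniture and walls round the work are solid. World frame = base frame: x ahead of the robot, y to its left, z up, the work surface at z = 0. Lengths are in m, angles in rad, forces in N, time in s.
With the tool pointing down it reaches from about 0.325 to 0.875 m from the base axis. Payload 4.4 kg.
Tool frame: the origin (TCP) lies midway between the tips of the shut fingers; the grasp point (between the pads) lies 19 mm behind it (manip.hold_point_z is the distance from the TCP to the grasp point, in m); z points along the fingers, y is the line along which they close (so a half turn about z gives the same grasp; the last joint's range is limited). The gripper opens to 85 mm and grips with 20 to 120 N. Pads are 22 mm wide; open, the fingers measure 114 mm over their backs; the gripper's body (76 mm by 85 mm) begins 54 mm behind the grasp point. The pads swing forward as they close: fully open they stand 13 mm farther back than shut.
Start: joints at [1.028, 0.207, 1.542, -0, 1.393, -0.15], TCP at [0.22, 0.531, 0.231] pointing down, gripper open.
Joint ranges: [-2.73, 2.73], [-0.86, 2.22], [0.23, 2.46], [-1.11, 4.25], [0.08, 2.63], [-2.82, 2.82]. Speed limits (rad/s): [2.79, 2.79, 3.14, 3.14, 3.14, 3.14].

### API

Orientations are given as a unit quaternion [x, y, z, w].
In Python, from plant import manip, grab_frame gives the robot as it stands.
- The arm moves only by the tool jog_arm, never from a script. Its argument "steps" is one flat list of numbers, 7 for each row, row after row: the finger opening in mm, from 0 to 85.4, then the shift along the world's x, y, z each as a share of 200 mm, from -1 to 1, then the turn, a rotation vector about the world's x, y, z each as a share of pi/2 rad, from -1 to 1. In form: [hand, tx, ty, tz, rx, ry, rz, hand, tx, ty, tz, rx, ry, rz, ...]. A call has exactly 5 rows; each row is the pose to reach, as a shift and turn from the pose commanded when the call began; what a row does not reach only later rows make up. A row lasts 1/12 s, in which the tool goes at most 41.7 mm and 7.16 degrees, less where a joint would pass 70% of its speed; a pose out of reach is approached as far as the arm can. A call with a number of a shift or a turn outside -1 to 1 is refused whole. A call with a gripper value outside its range is refused whole. The fingers move at their own pace and stop on an object; "squeeze" is the grip in N (left out, the last holds). Time passes only in rows, so rows that repeat a pose let the fingers close, or fill a call up. It gives the time, the measured TCP pose, the force, the opening and the grip force at its end, in the units of the state.
- manip.get_obs(): the state, without advancing time (a new reading comes with each control period).
- grab_frame(name): name is "scene" or "top"; returns a dict with "frame" (400x640x3 uint8, blue, green, red), "depth" (400x640 float32, m along the optical axis (not along the pixel's ray), 0 where there is no reading), "camera_matrix" (3x3 intrinsics, pixels), "R" (3x3) and "t" (3): a world point X has camera coordinates R X + t. Camera axes: x right, y down, z forward; pixel columns grow to the right and rows downward; lengths in m; the calibration is good to about 2 mm. A picture is of the moment at which its call begins.
- manip.close_job(): hands the job in; it is judged then, once.
The state is a dict: "time_s": time; "joint_pos": joint angles; "joint_velocities": joint speeds; "joint_efforts": joint torques, N m; "ee_pos": TCP position; "tcp_rot": TCP orientation; "contact_force": force on the tool from outside, world axes, zero at the start; "moment": the same for the moment, N m; "gripper_width": opening from 0.0 (shut) to 1.0 (fully open); "gripper_force": force on a finger pad.
Only numpy, scipy, OpenCV 4.12 (cv2) and the standard library are available. Lean on these libraries where they do the work, as an engineer would, in place of code of your own. Each camera call takes 0.05 s, during which the arm holds its last target. There are 200 camera calls.

### The job

Slide the bent-lip cover plate flat across the desk until its straight edge sits square against the foot of the grey leaning rest, then tip it up on that edge, lip uppermost, so that it stands leaning on the rest by itself its underside facing away from the rest and its full width backed by the rest. Tip it, do not pick it up: the straight edge stays on the desk throughout, and the plate must not be pressed hard, dropped or slammed. Leave the things lying around it where they are.

Things in the scene. Friction and masses are not known exactly. Their poses are not given: they have to be found in the camera images.
- cover: loose bare aluminium cover plate, 0.2 to 0.45 kg, too wide to grasp: flat part 90 mm (x) by 150 mm (y), 5 mm thick, with four screw holes and a round plug; its -x edge is bent up over the full width into a lip 30 mm long at 45 degrees. Origin under the centre of the flat part, on its underside; +x points to the straight edge, z out of the upper side (the side the lip is bent to).
- foot_edge (a point): middle of the cover's straight edge (opposite the lip), on the underside, 45 mm from the cover's origin along +x; axes as the cover's. Standing, the plate rests on the 5 mm end face of this edge, so this point is then about 5 mm in front of the rest.
- lip_edge (a point): middle of the outer end of the lip, at its underside: (-66, 0, 21) mm in the cover's frame, axes as the cover's. Lying flat, the lip's underside leaves the desk 45 mm behind the origin and slopes up to this end, 21 mm above the desk (25 mm to the lip's top).
- rest: grey sheet-metal rest fixed to the desk: front face 220 mm wide (y), 75 mm high, leaning back 8 degrees, on a base 60 mm deep behind it. Origin on the desk at the foot of the front face, mid-width; +x points level into the rest (to the robot's left, turned 5 to 38 degrees towards ahead), z up. A plate standing at its foot leans on it 8 degrees past vertical, lip reaching back over its top.
- tin: flat parts tin, 67x98x24 mm, loose bystander; origin under its centre
- keys: folding hex key set with red handle, 16x90x17 mm, loose bystander; origin under its centre
- padlock: brass padlock lying flat, 67x40x15 mm, loose bystander; origin under its centre
- oil: standing oil bottle with a red spout, 35 mm across, 114 mm high, loose bystander; origin under its centre
- tape: roll of tape lying flat, 96 mm across, 25 mm high, loose bystander; origin under its centre
- jar: pin jar with black lid, 44 mm across, 48 mm high, loose bystander; origin under its centre
Things that resemble listed ones, but are neither listed nor needed, are in the scene too. Of the things that look like the cover, the largest one is meant.

How it is judged:
By the outcome, as a careful person would: the job done as asked, in the order asked, and still so for the second after the job is handed in, with the robot touching nothing.
It also fails if it takes over 59 s, if anything falls off the work surface, if the arm or the gripper's body presses on something with over 40 N, if the wrist force passes 120 N, or if a joint passes its speed limit or range.

## Working session

There is one attempt and no reset: what is moved stays moved. The work goes in short steps, Python scripts to look and compute and a tool call to move; the robot and the scene stay as the last step left them, time stands still between calls to the robot, and variables do not carry over. Pictures are saved under pics/ and viewed, at most 12 in all, crops included, and the job is handed in when it is done.

Besides the shell and the picture viewer there is one more tool, called after "Request:" as name(argument=value, ...) on one line, values as JSON. jog_arm: Moves the arm, as the interface text tells. Shift numbers are shares of 200 mm and turn numbers shares of pi/2 rad, none past 1 either way. Its arguments: {"type":"object","properties":{"steps":{"type":"array","items":{"type":"number"}},"squeeze":{"type":"number"}},"required":["steps"]}

```bash
ls; mkdir -p pics; cat > h.py <<'E'
import numpy as np, cv2
from plant import manip, grab_frame
def ray(c,u,v,z):
    "pixel -> world point on plane z"
    K,R,t=(np.array(c[k]) for k in("camera_matrix","R","t"))
    o=-R.T@t; d=R.T@np.linalg.solve(K,[u,v,1.]); return o+d*(z-o[2])/d[2]
def cloud(c):
    K,R,t=(np.array(c[k]) for k in("camera_matrix","R","t"))
    v,u=np.mgrid[:400,:640]; d=c["depth"]
    P=np.stack([(u-K[0,2])/K[0,0]*d,(v-K[1,2])/K[1,1]*d,d],-1)
    return (P-t)@R
E
python3 - <<'E'
from h import *
print(manip.get_obs())
for n in("scene","top"):
    c=grab_frame(n); cv2.imwrite(f"pics/{n}0.png",c["frame"]); np.save(f"{n}0.npy",c,allow_pickle=True)
    print(n,c["camera_matrix"],-np.array(c["R"]).T@c["t"],c["R"])
E
```

```text
pics
{'time_s': 0.0, 'joint_pos': array([ 1.02849063e+00,  2.07417646e-01,  1.54296758e+00,  2.12627736e-05,
        1.39352684e+00, -1.50460968e-01]), 'joint_velocities': array([-0.00030602,  0.00130084,  0.00135176,  0.00217661,  0.00024684,
        0.00065258]), 'joint_efforts': array([ 1.28510483e-04, -3.83026993e+01, -2.91602218e+01, -2.24965015e-04,
        1.02708733e-02,  6.34613002e-06]), 'ee_pos': array([0.21917116, 0.53075917, 0.23012066]), 'tcp_rot': array([ 1.94673057e-01,  9.80867502e-01, -1.08727171e-03, -4.03557996e-04]), 'contact_force': array([ 0.35208419, -0.98585888, -0.48700089]), 'moment': array([0.03737287, 0.01343821, 0.03492951]), 'gripper_force': 0.0, 'gripper_width': 1.0003509083134947}
scene [[377.09064434   0.         322.33441443]
 [  0.         377.09064434 197.2866319 ]
 [  0.           0.           1.        ]] [ 0.07528127 -0.54376344  0.68140222] [[ 0.71805856 -0.6958031  -0.01581005]
 [-0.46713886 -0.46499258 -0.75203935]
 [ 0.51591975  0.54739378 -0.65892857]]
top [[458.26445076   0.         317.5205702 ]
 [  0.         458.26445076 195.01912489]
 [  0.           0.           1.        ]] [ 0.34739039 -0.01786185  1.24126097] [[-0.01719782 -0.9996259  -0.02126739]
 [-0.9823521   0.02085519 -0.18587473]
 [ 0.18624873  0.01769542 -0.98234326]]
```

View pics/top0.png

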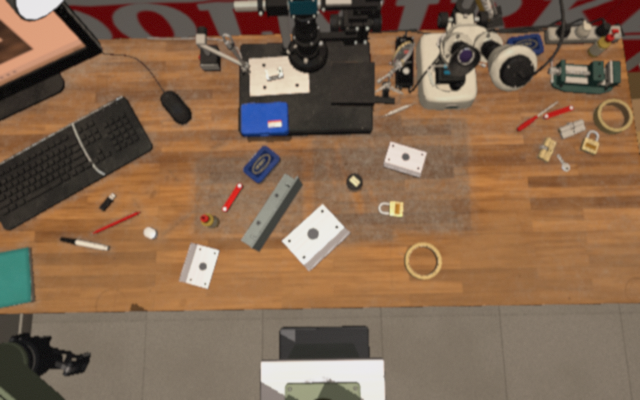

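View pics/scene0.png

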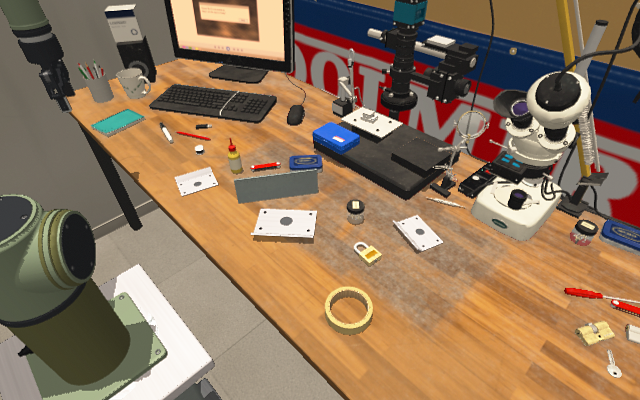

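```bash
python3 - <<'E'
from h import *
t=np.load("top0.npy",allow_pickle=True).item(); s=np.load("scene0.npy",allow_pickle=True).item()
a=cv2.resize(t["frame"][140:290,170:460],None,fx=2.7,fy=2.7,interpolation=cv2.INTER_CUBIC)[:,:790]
b=cv2.resize(s["frame"][160:250,170:460],None,fx=2.1,fy=2.1,interpolation=cv2.INTER_CUBIC)
b=cv2.copyMakeBorder(b,0,0,0,790-b.shape[1],cv2.BORDER_CONSTANT)
cv2.imwrite("pics/crop1.png",np.vstack([a,b])[:600,:783])
# bright low-saturation mask (cover) and rest top
hsv=cv2.cvtColor(t["frame"],cv2.COLOR_BGR2HSV)
P=cloud(t)
m=((hsv[...,1]<60)&(hsv[...,2]>120)).astype(np.uint8)
n,l,st,ce=cv2.connectedComponentsWithStats(m)
for i in range(1,n):
    if 150<st[i,4]<5000 and 140<ce[i][1]<290:
        z=P[l==i][:,2]; cs=cv2.findContours((l==i).astype(np.uint8),0,1)[0][0]
        r=cv2.minAreaRect(cs); print(ce[i].round(),st[i,4],np.percentile(z,[5,50,95]).round(3),[ray(t,*p,.005)[:2].round(3) for p in cv2.boxPoints(r)])
# rest & things: point cloud heights in area
for (u,v) in [(272,212),(292,180),(250,243),(265,205),(285,222)]: print(u,v,P[v,u].round(3))
# rows of heights >0.05 near the rest
k=(P[...,2]>.06)&(P[...,2]<.1); k[:140]=0;k[290:]=0;k[:,:220]=0;k[:,340:]=0
Q=P[k]; print(k.sum(), cv2.minAreaRect(Q[:,:2].astype(np.float32)))
E
```

```text
Traceback (most recent call last):
ValueError: all the input array dimensions except for the concatenation axis must match exactly, but along dimension 1, the array at index 0 has size 783 and the array at index 1 has size 790
```

```bash
python3 - <<'E'
from h import *
t=np.load("top0.npy",allow_pickle=True).item(); s=np.load("scene0.npy",allow_pickle=True).item()
a=cv2.resize(t["frame"][140:290,170:460],(783,405),interpolation=cv2.INTER_CUBIC)
b=cv2.resize(s["frame"][165:250,170:460],(609,178),interpolation=cv2.INTER_CUBIC)
b=cv2.copyMakeBorder(b,0,0,0,783-609,cv2.BORDER_CONSTANT)
cv2.imwrite("pics/crop1.png",np.vstack([a,b]))
hsv=cv2.cvtColor(t["frame"],cv2.COLOR_BGR2HSV)
P=cloud(t)
m=((hsv[...,1]<60)&(hsv[...,2]>120)).astype(np.uint8)
n,l,st,ce=cv2.connectedComponentsWithStats(m)
for i in range(1,n):
    if 150<st[i,4]<5000 and 140<ce[i][1]<290:
        z=P[l==i][:,2]; cs=cv2.findContours((l==i).astype(np.uint8),0,1)[0][0]
        r=cv2.minAreaRect(cs); print(ce[i].round(),st[i,4],np.percentile(z,[5,50,95]).round(3),[ray(t,*p,.005)[:2].round(3) for p in cv2.boxPoints(r)])
for (u,v) in [(272,212),(292,180),(250,243),(265,205),(285,222)]: print(u,v,P[v,u].round(3))
k=(P[...,2]>.06)&(P[...,2]<.1); k[:140]=0;k[290:]=0;k[:,:220]=0;k[:,340:]=0
Q=P[k]; print(k.sum(), cv2.minAreaRect(Q[:,:2].astype(np.float32)))
E
```

```text
[405. 159.] 1032 [-0.002  0.002  0.013] [array([ 0.658, -0.175]), array([ 0.732, -0.199]), array([ 0.699, -0.303]), array([ 0.625, -0.278])]
[268. 210.] 1033 [0.    0.005 0.073] [array([0.463, 0.215]), array([0.657, 0.089]), array([0.635, 0.058]), array([0.443, 0.185])]
[316. 237.] 2269 [-0.001  0.004  0.02 ] [array([0.459, 0.107]), array([ 0.562, -0.008]), array([ 0.477, -0.083]), array([0.376, 0.032])]
[ 91. 245.] 161 [0.007 0.013 0.017] [array([0.461, 0.669]), array([0.474, 0.667]), array([0.455, 0.577]), array([0.442, 0.578])]
[199. 265.] 1174 [-0.001  0.003  0.014] [array([0.358, 0.379]), array([0.462, 0.35 ]), array([0.437, 0.272]), array([0.334, 0.301])]
272 212 [0.538 0.13  0.003]
292 180 [0.625 0.074 0.008]
250 243 [0.454 0.189 0.007]
265 205 [0.556 0.148 0.008]
285 222 [ 0.51   0.095 -0.001]
304 ((0.526664137840271, 0.11519476771354675), (0.008876003324985504, 0.21882867813110352), 56.75551223754883)
```

View pics/crop1.png

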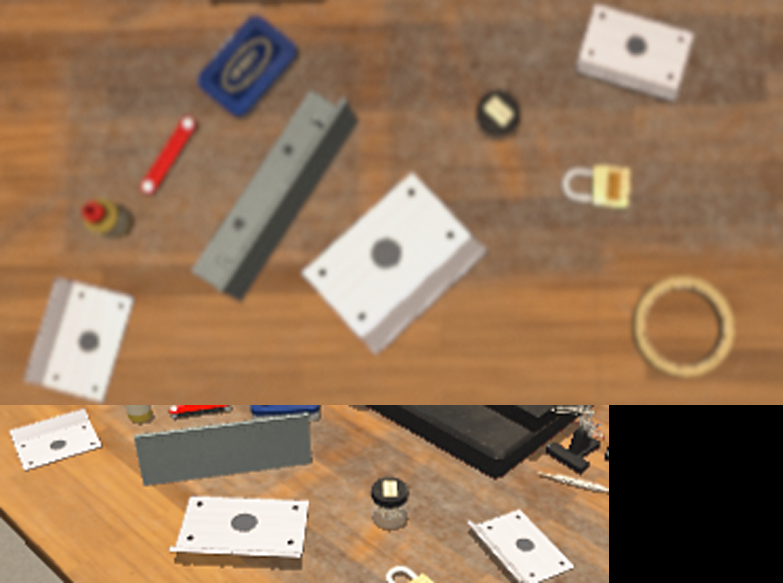

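Could be taken for the cover (top view): big plate (315,236), small plate (200,266), small plate (405,159), drilled base plate (280,75). The largest loose one, (315,236), is the cover. The crop shows its lip as the darker stripe at lower right, and its straight edge faces the rest, which is centred near (272,212).

```bash
cat >> h.py <<'E'
def cover_mask(c,thr=(70,115)):
    hsv=cv2.cvtColor(c["frame"],cv2.COLOR_BGR2HSV)
    return ((hsv[...,1]<thr[0])&(hsv[...,2]>thr[1])).astype(np.uint8)
def comp(m,u,v):
    n,l,st,ce=cv2.connectedComponentsWithStats(m)
    return (l==l[v,u]).astype(np.uint8)
def quad(m):
    "sub-pixel-ish quad: fit each hull side by fitLine, intersect"
    c=max(cv2.findContours(m,0,cv2.CHAIN_APPROX_NONE)[0],key=cv2.contourArea); h=cv2.convexHull(c)
    for e in np.linspace(2,20,40):
        q=cv2.approxPolyDP(h,e,True)[:,0]
        if len(q)<=4: break
    p=c[:,0].astype(float); L=[]
    for a,b in zip(q,np.roll(q,-1,0)):
        d=(b-a)/np.linalg.norm(b-a); s=(p-a)@d; n=np.abs((p-a)@[-d[1],d[0]])
        k=(n<3)&(s>.1*np.linalg.norm(b-a))&(s<.9*np.linalg.norm(b-a))
        vx,vy,x,y=cv2.fitLine(p[k].astype(np.float32),cv2.DIST_HUBER,0,.01,.01)[:,0]
        L.append(np.cross([x,y,1],[x+vx,y+vy,1]))
    o=[np.cross(L[i-1],L[i]) for i in range(len(L))]
    return np.array([a[:2]/a[2] for a in o])
E
python3 - <<'E'
from h import *
t=np.load("top0.npy",allow_pickle=True).item(); s=np.load("scene0.npy",allow_pickle=True).item()
for c,uv,n in((t,(300,230),"top"),(s,(265,222),"scene")):
    m=comp(cover_mask(c),*uv); q=quad(m)
    print(n,m.sum())
    for p in q: print(p.round(1),ray(c,*p,.005)[:2].round(4),ray(c,*p,.023)[:2].round(4))
    P=cloud(c)[m>0]; pl=P[P[:,2]<.008]; print(" med z",np.median(P[:,2]))
# rest front face from scene depth
P=cloud(s); f=P[176:200,238:316].reshape(-1,3); f=f[(f[:,2]>.012)&(f[:,2]<.068)]
for _ in range(4):
    ce=f.mean(0); n=np.linalg.svd(f-ce,full_matrices=False)[2][2]; d=(f-ce)@n; f=f[np.abs(d)<2*d.std()+1e-4]
n*=np.sign(n[1]); print("plane n",n,"az",np.degrees(np.arctan2(n[1],n[0])),"tilt",np.degrees(np.arcsin(n[2])),"rms",d.std(),len(f),ce)
print("foot offset along nxy", (n@ce)/np.hypot(*n[:2]))
# rest mask corners in scene
hsv=cv2.cvtColor(s["frame"],cv2.COLOR_BGR2HSV)
m=comp(((hsv[...,1]<75)&(hsv[...,2]>60)&(hsv[...,2]<160)).astype(np.uint8),275,188); print(m.sum())
for p in quad(m): print(p.round(1),ray(s,*p,0)[:2].round(4),ray(s,*p,.0743)[:2].round(4))
# joints for the wanted orientations
from scipy.spatial.transform import Rotation as Ro
o=manip.get_obs(); q=o["joint_pos"]
for g in(1,-1):
    R=Ro.from_euler('ZYZYZ',[q[0],q[1]+q[2],q[3],q[4],q[5]+g*np.pi/2]); print(g,(R.inv()*Ro.from_quat(o["tcp_rot"])).magnitude())
E
```

```text
top 2316
[322.5 202.7] [ 0.5602 -0.0088] [ 0.5571 -0.0089]
[350.2 232.8] [ 0.4761 -0.0819] [ 0.4742 -0.081 ]
[308.8 270.3] [0.3783 0.031 ] [0.3778 0.0303]
[280.8 240.4] [0.4593 0.1056] [0.4577 0.1038]
 med z 0.004240155818904936
scene 1550
[253.  234.4] [0.3884 0.0395] [0.3801 0.024 ]
[260.8 208.7] [0.4583 0.1007] [0.4481 0.0836]
[316.3 210.4] [ 0.5574 -0.0081] [ 0.5445 -0.0223]
[312.9 236.8] [ 0.4872 -0.0703] [ 0.4762 -0.0829]
 med z 0.0045801530567169315
plane n [ 0.54368944  0.82795843 -0.13742861] az 56.70858627206624 tilt -7.899078230820407 rms 0.0012345473041901517 1207 [0.52078071 0.11217684 0.03880507]
foot offset along nxy 0.37423870010561755
1983
[319.5 168. ] [0.6958 0.1244] [0.6282 0.0516]
[315.9 192.5] [0.6104 0.0496] [ 0.552  -0.0151]
[-1013.9   364.1] [-1.5526  1.5008] [-1.3751  1.2779]
[323.8 168. ] [0.705  0.1152] [0.6363 0.0433]Traceback (most recent call last):
  File "<stdin>", line 22, in <module>
  File "scipy/spatial/transform/_rotation.pyx", line 1413, in scipy.spatial.transform._rotation.Rotation.from_euler
ValueError: Expected axis specification to be a non-empty string of upto 3 characters, got ZYZYZ
```

```bash
cat >> h.py <<'E'
from scipy.spatial.transform import Rotation as Ro
def tool(az,th,s=1):
    "tool rotation: plate azimuth az deg, tipped th deg, x_tool = s*plate y"
    p=Ro.from_euler('ZY',[az,th],degrees=True)
    z=np.array([1,0,-1])/2**.5; x=np.array([0,s,0.]); return p*Ro.from_matrix(np.c_[x,np.cross(z,x),z])
E
python3 - <<'E'
from h import *
o=manip.get_obs(); q=o["joint_pos"]; T=Ro.from_quat(o["tcp_rot"])
for g in(1,-1):
    R=Ro.from_euler('ZYZ',[q[0],q[1]+q[2],q[3]])*Ro.from_euler('YZ',[q[4],q[5]+g*np.pi/2]); print(g,(R.inv()*T).magnitude())
for g in (1,-1):
  for s in(1,-1):
    for az,th,q1,q23 in((41.8,0,-.15,1.9),(56.7,0,.0,1.9),(56.7,50,.1,1.9),(56.7,98,.2,1.9),(56.7,98,.2,1.6),(56.7,98,.2,2.2)):
        W=Ro.from_euler('ZY',[q1,q23]).inv()*tool(az,th,s)
        a=W.as_euler('ZYZ'); a[2]-=g*np.pi/2; a=(a+np.pi)%(2*np.pi)-np.pi
        print(g,s,az,th,q1,q23,a.round(2))
E
```

```text
1 2.843135422739575e-16
-1 3.1415926535897927
1 1 41.8 0 -0.15 1.9 [ 0.81  0.86 -1.31]
1 1 56.7 0 0.0 1.9 [ 0.83  0.93 -1.4 ]
1 1 56.7 50 0.1 1.9 [-0.07  1.3  -0.87]
1 1 56.7 98 0.2 1.9 [-0.65  1.92 -0.79]
1 1 56.7 98 0.2 1.6 [-0.74  2.15 -1.01]
1 1 56.7 98 0.2 2.2 [-0.61  1.67 -0.62]
1 -1 41.8 0 -0.15 1.9 [0.81 0.86 1.84]
1 -1 56.7 0 0.0 1.9 [0.83 0.93 1.74]
1 -1 56.7 50 0.1 1.9 [-0.07  1.3   2.27]
1 -1 56.7 98 0.2 1.9 [-0.65  1.92  2.35]
1 -1 56.7 98 0.2 1.6 [-0.74  2.15  2.13]
1 -1 56.7 98 0.2 2.2 [-0.61  1.67  2.53]
-1 1 41.8 0 -0.15 1.9 [0.81 0.86 1.84]
-1 1 56.7 0 0.0 1.9 [0.83 0.93 1.74]
-1 1 56.7 50 0.1 1.9 [-0.07  1.3   2.27]
-1 1 56.7 98 0.2 1.9 [-0.65  1.92  2.35]
-1 1 56.7 98 0.2 1.6 [-0.74  2.15  2.13]
-1 1 56.7 98 0.2 2.2 [-0.61  1.67  2.53]
-1 -1 41.8 0 -0.15 1.9 [ 0.81  0.86 -1.31]
-1 -1 56.7 0 0.0 1.9 [ 0.83  0.93 -1.4 ]
-1 -1 56.7 50 0.1 1.9 [-0.07  1.3  -0.87]
-1 -1 56.7 98 0.2 1.9 [-0.65  1.92 -0.79]
-1 -1 56.7 98 0.2 1.6 [-0.74  2.15 -1.01]
-1 -1 56.7 98 0.2 2.2 [-0.61  1.67 -0.62]
```

```bash
cat >> h.py <<'E'
def go(p,az,th):
    o=manip.get_obs(); T=Ro.from_quat(o["tcp_rot"])
    print("t",o["time_s"].__round__(2),"p",o["ee_pos"].round(4),"q",o["joint_pos"].round(2),"F",o["contact_force"].round(1),"w",round(o["gripper_width"]*85.4,1),"gf",round(float(o["gripper_force"]),1))
    print("need shift",((np.array(p)-o["ee_pos"])/.2).round(3),"turn",((tool(az,th)*T.inv()).as_rotvec()/(np.pi/2)).round(3))
E
python3 -c "
from h import *
go([.37,-.08,.15],41.8,0)"
```

```text
t 0.1 p [0.2192 0.5308 0.2302] q [ 1.03  0.21  1.54 -0.    1.39 -0.15] F [-0.2 -0.1  0.8] w 85.4 gf 0.0
need shift [ 0.754 -3.054 -0.401] turn [ 0.412 -0.292 -0.271]
```

Request:
jog_arm(steps=[60,0.05,-0.2,0,0.03,-0.02,-0.02,40,0.1,-0.4,0,0.06,-0.04,-0.04,30,0.15,-0.6,0,0.09,-0.06,-0.06,20,0.2,-0.8,0,0.12,-0.08,-0.08,11,0.25,-1,0,0.14,-0.1,-0.09], squeeze=20)

```text
time_s: 0.52
ee_pos: [0.2688, 0.3295, 0.2301]
tcp_rot: [0.261, 0.956, 0.123, 0.056]
contact_force: [0.8, -0.8, 1.1]
gripper_width: 0.304
gripper_force: 0.0
```

Request:
jog_arm(steps=[11,0.05,-0.2,0,0.03,-0.02,-0.02,11,0.1,-0.4,0,0.06,-0.04,-0.04,11,0.15,-0.6,0,0.09,-0.06,-0.06,11,0.2,-0.8,0,0.12,-0.08,-0.08,11,0.25,-1,0,0.14,-0.1,-0.09])

```text
time_s: 0.93
ee_pos: [0.3097, 0.1674, 0.2306]
tcp_rot: [0.319, 0.913, 0.232, 0.102]
contact_force: [0.4, -0.7, 0.2]
gripper_width: 0.131
gripper_force: 0.0
```

```bash
python3 -c "
from h import *
go([.37,-.08,.15],41.8,0)"
```

```text
t 0.93 p [0.3097 0.1674 0.2306] q [-0.16 -0.73  2.34  0.44  1.25 -1.14] F [ 0.4 -0.7  0.2] w 11.2 gf 0.0
need shift [ 0.301 -1.237 -0.403] turn [ 0.143 -0.104 -0.097]
```

Request:
jog_arm(steps=[11,0.12,-0.16,0,0.03,-0.02,-0.02,11,0.24,-0.32,0,0.06,-0.04,-0.04,11,0.36,-0.48,-0.0,0.09,-0.06,-0.06,11,0.48,-0.64,-0.05,0.12,-0.08,-0.08,11,0.6,-0.8,-0.1,0.14,-0.1,-0.09])

```text
time_s: 1.35
ee_pos: [0.4287, 0.008, 0.2121]
tcp_rot: [0.374, 0.846, 0.346, 0.155]
contact_force: [0.3, 0.1, 1.1]
gripper_width: 0.128
gripper_force: 0.0
```

```bash
cat >> h.py <<'E'
from scipy.optimize import least_squares
def fk(q,p):
    L1,L2,D,h,e=p; a=q[1]; b=q[1]+q[2]
    w=Ro.from_euler('z',q[0]).apply([L1*np.sin(a)+L2*np.sin(b),e,h+L1*np.cos(a)+L2*np.cos(b)])
    R=Ro.from_euler('ZYZ',[q[0],b,q[3]])*Ro.from_euler('YZ',[q[4],q[5]+np.pi/2])
    return w+D*R.as_matrix()[:,2],R
E
python3 -c "
from h import *
o=manip.get_obs()
D=[([1.02849,.207417,1.542968,0,1.393527,-.150461],[.21917,.53076,.23012]),([-0.16,-0.73,2.34,0.44,1.25,-1.14],[0.3097,0.1674,0.2306]),(o['joint_pos'],o['ee_pos'])]
r=least_squares(lambda p:np.concatenate([fk(q,p)[0]-x for q,x in D]),[.4,.4,.2,.3,.08])
print(r.x.round(4),(r.fun*1e3).round(1))
go([.37,-.08,.15],41.8,0)"
```

```text
[0.4496 0.4774 0.3245 0.1983 0.0833] [ -0.7  -6.8  -1.6 -10.4   1.5   1.7  14.7 -10.3  -0.1]
t 1.35 p [0.4287 0.008  0.2121] q [-0.78 -0.31  2.27  0.83  1.26 -1.82] F [0.3 0.1 1.1] w 10.9 gf 0.0
need shift [-0.294 -0.44  -0.311] turn [ 0.004 -0.002 -0.005]
```

Request:
jog_arm(steps=[11,0,-0.2,-0.1,0,0,0,11,0,-0.38,-0.2,0,0,0,11,0,-0.44,-0.38,0,0,0,11,-0.01,-0.445,-0.55,0,0,0,11,-0.01,-0.445,-0.62,0,0,0])

```text
time_s: 1.77
ee_pos: [0.4237, -0.0773, 0.0839]
tcp_rot: [0.375, 0.847, 0.347, 0.149]
contact_force: [-0.2, 0.8, 0.4]
gripper_width: 0.127
gripper_force: 0.0
```

```bash
python3 - <<'E'
from h import *
c=grab_frame("scene"); o=manip.get_obs()
go([.427,-.081,.058],41.8,0)
print(cv2.imwrite("pics/s2.png",cv2.resize(c["frame"][130:330,150:450],(750,500),interpolation=cv2.INTER_CUBIC)))
E
```

```text
t 1.82 p [ 0.4229 -0.0757  0.083 ] q [-0.97  0.12  2.25  0.88  1.11 -2.25] F [-1.   1.4 -0.8] w 11.1 gf 0.0
need shift [ 0.02  -0.026 -0.125] turn [-0.    -0.01  -0.007]
True
```

View pics/s2.png

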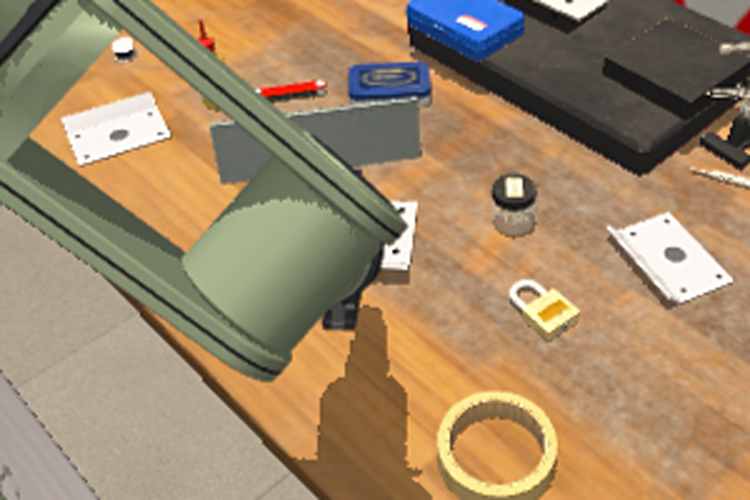

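```bash
cat >> h.py <<'E'
def fk2(q,p):
    L1,L2,D,h,e,x3,y4,z5=p; a=q[1]; b=q[1]+q[2]
    R1=Ro.from_euler('z',q[0]); R3=Ro.from_euler('ZY',[q[0],b]); R4=R3*Ro.from_euler('z',q[3]); R5=R4*Ro.from_euler('y',q[4])
    R=R5*Ro.from_euler('z',q[5]+np.pi/2)
    return R1.apply([L1*np.sin(a),e,h+L1*np.cos(a)])+R3.apply([x3,0,L2])+R4.apply([0,y4,0])+R5.apply([z5,0,D]),R
E
python3 - <<'E'
from h import *
o=manip.get_obs()
D=[([1.02849,.207417,1.542968,0,1.393527,-.150461],[.21917,.53076,.23012]),([-0.16,-0.73,2.34,0.44,1.25,-1.14],[0.3097,0.1674,0.2306]),([-0.78,-0.31,2.27,0.83,1.26,-1.82],[0.4287,0.008,0.2121]),(o['joint_pos'],o['ee_pos'])]
f=lambda m,n:least_squares(lambda p:np.concatenate([fk2(q,np.where(m,p,0))[0]-x for q,x in D]),[.45,.45,.2,.2,.0,0,.08,0][:n])
for m in ([1,1,1,1,1,0,0,0],[1,1,1,1,0,0,1,0],[1,1,1,1,1,0,1,0],[1,1,1,1,0,1,1,0],[1,1,1,1,0,0,1,1],[1]*8):
    r=f(np.array(m),8); print(m,r.x.round(4),(r.fun*1e3).round(1))
E
```

```text
[1, 1, 1, 1, 1, 0, 0, 0] [0.4236 0.4603 0.3305 0.2244 0.0796 0.     0.08   0.    ] [ -9.  -27.7  -3.9  -8.8  -0.    3.8  10.6  -4.    6.3  22.8 -27.   -6.2]
[1, 1, 1, 1, 0, 0, 1, 0] [0.4415 0.4543 0.4    0.2456 0.     0.     0.0431 0.    ] [ 21.1 -48.5 -33.6  -8.4 -12.7  -3.6  12.2  -7.9  26.8  28.  -41.6  10.4]
[1, 1, 1, 1, 1, 0, 1, 0] [ 0.4264  0.4666  0.3228  0.2322  0.1116  0.0409 -0.0355  0.    ] [ -2.5 -23.7  13.2  -7.6  -3.5   5.    8.7   1.5  -4.5  18.1 -12.9 -13.7]
[1, 1, 1, 1, 0, 1, 1, 0] [0.484  0.5089 0.3618 0.3126 2.0553 0.145  0.0702 0.    ] [ 16.8  -3.2 -39.3   3.1  -5.5  -7.2  -2.   -6.   25.   -3.8 -12.   21.5]
[1, 1, 1, 1, 0, 0, 1, 1] [ 0.4213  0.7423  0.2775  0.2251  1.827  -0.6388  0.059   0.2819] [  6.2 -42.4  -2.1 -11.3  -9.6  -6.9   5.2 -17.6  23.7  38.1 -17.7 -14.7]
[1, 1, 1, 1, 1, 1, 1, 1] [ 0.4571  0.4977  0.315   0.2784  0.088   0.0938 -0.0015 -0.0015] [-0.2  0.3 -0.5 -0.3 -0.8  0.9  0.3  0.8  1.  -0.4  0.1 -1.3]
```

```bash
cat >> h.py <<'E'
KP=[.4571,.4977,.315,.2784,.088,.0938,0,0]
LO=np.array([-2.73,-.86,.23,-1.11,.08,-2.82]);HI=np.array([2.73,2.22,2.46,4.25,2.63,2.82])
def ik(p,R,q0):
    def f(q):
        x,r=fk2(q,KP); return np.r_[(x-p)*5,(R*r.inv()).as_rotvec()]
    r=least_squares(f,np.clip(q0,LO+.01,HI-.01),bounds=(LO,HI)); return r.x,np.abs(r.fun).max()
def tcp(foot,az,th,off,depth):
    "TCP for plate whose foot_edge is at foot(x,y,z); off = grip offset along plate y; depth into lip"
    p=Ro.from_euler('ZY',[az,th],degrees=True)
    return np.array(foot)+p.apply([-.1093+depth*.7071,off,.0229-depth*.7071])
N=np.array([np.cos(np.radians(56.7)),np.sin(np.radians(56.7)),0]); TT=np.array([-N[1],N[0],0])
E
python3 - <<'E'
from h import *
o=manip.get_obs(); q0=o["joint_pos"]; foot0=np.array([.5088,.0473,0])
for off in(-.04,0,.04):
    q=q0; print("off",off)
    p=tcp(foot0,41.8,0,off,.009); q,e=ik(p,tool(41.8,0),q); print("grasp",p.round(3),q.round(2),round(e,4))
    f1=.3735*N-.377*TT
    for th in(0,20,40,60,80,98):
        p=tcp(f1-N*.005*np.sin(np.radians(th)),56.7,th,off,.009); q,e=ik(p,tool(56.7,th),q); print(th,p.round(3),q.round(2),round(e,4))
    p=p-.05*tool(56.7,98).as_matrix()[:,2]; q,e=ik(p,tool(56.7,98),q); print("retreat",p.round(3),q.round(2),round(e,4))
E
```

```text
off -0.04
grasp [ 0.459 -0.051  0.017] [-0.85  0.34  2.23  1.07  0.94 -2.41] 0.0
0 [ 0.497 -0.003  0.017] [-0.68  0.43  2.08  0.98  1.02 -2.37] 0.0
20 [0.503 0.006 0.051] [-0.44  0.24  2.02  0.56  0.91 -1.79] 0.0
40 [0.514 0.024 0.079] [-0.18  0.24  1.86  0.09  1.01 -1.21] 0.0
60 [0.531 0.049 0.097] [ 0.05  0.39  1.63 -0.22  1.29 -0.86] 0.0
80 [0.55  0.078 0.104] [ 0.21  0.62  1.37 -0.42  1.61 -0.7 ] 0.0
98 [0.568 0.105 0.1  ] [ 0.31  0.87  1.11 -0.56  1.9  -0.66] 0.0
retreat [0.59  0.138 0.13 ] [ 0.34  0.9   0.99 -0.56  2.   -0.69] 0.0
off 0
grasp [ 0.432 -0.021  0.017] [-0.85  0.29  2.32  1.1   0.92 -2.45] 0.0
0 [0.464 0.019 0.017] [-0.69  0.38  2.17  0.99  1.   -2.41] 0.0
20 [0.469 0.028 0.051] [-0.43  0.17  2.11  0.57  0.88 -1.79] 0.0
40 [0.481 0.045 0.079] [-0.14  0.17  1.94  0.09  1.   -1.18] 0.0
60 [0.497 0.071 0.097] [ 0.09  0.34  1.7  -0.21  1.27 -0.82] 0.0
80 [0.517 0.1   0.104] [ 0.25  0.58  1.44 -0.4   1.6  -0.65] 0.0
98 [0.534 0.127 0.1  ] [ 0.35  0.83  1.18 -0.53  1.9  -0.61] 0.0
retreat [0.556 0.16  0.13 ] [ 0.38  0.86  1.06 -0.53  1.99 -0.63] 0.0
off 0.04
grasp [0.405 0.009 0.017] [-0.85  0.24  2.41  1.12  0.9  -2.49] 0.0
0 [0.43  0.041 0.017] [-0.7   0.32  2.26  1.01  0.98 -2.46] 0.0
20 [0.436 0.05  0.051] [-0.41  0.09  2.19  0.58  0.86 -1.78] 0.0
40 [0.448 0.067 0.079] [-0.1   0.11  2.01  0.09  0.98 -1.14] 0.0
60 [0.464 0.092 0.097] [ 0.14  0.29  1.77 -0.21  1.27 -0.77] 0.0
80 [0.483 0.122 0.104] [ 0.3   0.54  1.5  -0.37  1.6  -0.6 ] 0.0
98 [0.501 0.149 0.1  ] [ 0.39  0.8   1.25 -0.49  1.89 -0.56] 0.0
retreat [0.523 0.182 0.13 ] [ 0.42  0.82  1.12 -0.49  1.99 -0.58] 0.0
```

```bash
python3 -c "
from h import *
go(tcp([.5088,.0473,0],41.8,0,0,-.04),41.8,0)"
```

```text
t 1.82 p [ 0.4229 -0.0757  0.083 ] q [-0.97  0.12  2.25  0.88  1.11 -2.25] F [-1.   1.4 -0.8] w 11.1 gf 0.0
need shift [-0.084  0.157 -0.159] turn [-0.    -0.01  -0.007]
```

Request:
jog_arm(steps=[10,-0.04,0.06,-0.06,0,0,0,10,-0.08,0.12,-0.12,0,0,0,10,-0.084,0.157,-0.159,0,-0.01,-0.007,10,-0.084,0.157,-0.159,0,-0.01,-0.007,10,-0.084,0.157,-0.159,0,-0.01,-0.007])

```text
time_s: 2.23
ee_pos: [0.4087, -0.0456, 0.0562]
tcp_rot: [0.375, 0.844, 0.349, 0.16]
contact_force: [0.8, -0.3, -0.2]
gripper_width: 0.115
gripper_force: 0.0
```

```bash
python3 - <<'E'
from h import *
go(tcp([.5088,.0473,0],41.8,0,0,.009)+[0,0,.001],41.8,0)
for n in("top","scene"):
    c=grab_frame(n); P=cloud(c); np.save(n+"1.npy",c,allow_pickle=True)
t=np.load("top1.npy",allow_pickle=True).item(); s=np.load("scene1.npy",allow_pickle=True).item()
a=cv2.resize(t["frame"][180:300,250:400],(500,400),interpolation=cv2.INTER_CUBIC)
b=cv2.resize(s["frame"][190:260,230:340],(300,191),interpolation=cv2.INTER_CUBIC)
b=cv2.copyMakeBorder(b,0,400-191,0,0,cv2.BORDER_CONSTANT)
cv2.imwrite("pics/c3.png",np.hstack([a,b]))
E
```

```text
t 2.23 p [ 0.4087 -0.0456  0.0562] q [-0.96  0.15  2.34  0.96  1.03 -2.37] F [ 0.8 -0.3 -0.2] w 9.8 gf 0.0
need shift [ 0.117  0.122 -0.193] turn [ 0.003  0.004 -0.001]
```

View pics/c3.png

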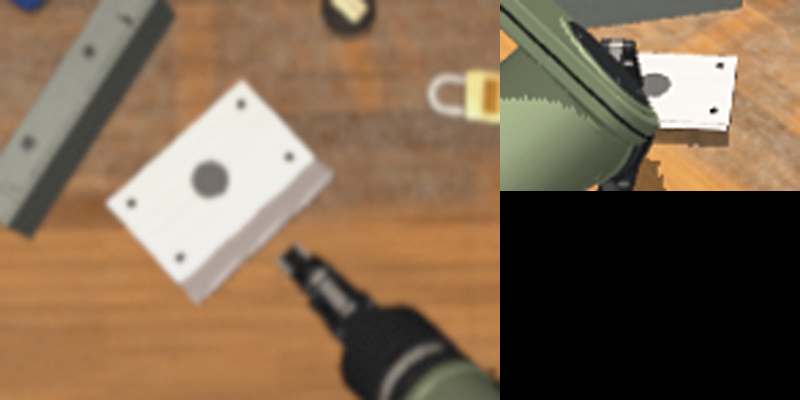

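Request:
jog_arm(steps=[10,0.02,0.02,-0.035,0.003,0.004,0,10,0.045,0.047,-0.075,0.003,0.004,0,10,0.07,0.073,-0.115,0.003,0.004,0,10,0.09,0.094,-0.15,0.003,0.004,0,10,0.09,0.094,-0.15,0.003,0.004,0])

```text
time_s: 2.75
ee_pos: [0.4277, -0.0275, 0.026]
tcp_rot: [0.376, 0.844, 0.349, 0.157]
contact_force: [-0.1, 0.4, -0.9]
gripper_width: 0.12
gripper_force: 0.0
```

```bash
python3 - <<'E'
from h import *
go(tcp([.5088,.0473,0],41.8,0,0,.009)+[0,0,.001],41.8,0)
E
```

```text
t 2.75 p [ 0.4277 -0.0275  0.026 ] q [-0.87  0.26  2.32  1.06  0.94 -2.43] F [-0.1  0.4 -0.9] w 10.2 gf 0.0
need shift [ 0.022  0.031 -0.042] turn [ 0.001  0.001 -0.002]
```

Request:
jog_arm(steps=[10,0.008,0.01,-0.012,0,0,0,10,0.016,0.02,-0.026,0,0,0,10,0.024,0.03,-0.042,0,0,0,10,0.024,0.03,-0.042,0,0,0,10,0.024,0.03,-0.042,0,0,0])

```text
time_s: 3.17
ee_pos: [0.4317, -0.0212, 0.0175]
tcp_rot: [0.376, 0.844, 0.349, 0.157]
contact_force: [0.0, -0.0, 0.1]
gripper_width: 0.114
gripper_force: 0.0
```

```bash
python3 - <<'E'
from h import *
go(tcp([.5088,.0473,0],41.8,0,0,.009)+[0,0,.001],41.8,0)
t=grab_frame("top")
cv2.imwrite("pics/c4.png",cv2.resize(t["frame"][180:300,250:400],(750,600),interpolation=cv2.INTER_CUBIC))
E
```

```text
t 3.17 p [ 0.4317 -0.0212  0.0175] q [-0.85  0.29  2.32  1.09  0.92 -2.45] F [ 0.  -0.   0.1] w 9.7 gf 0.0
need shift [ 0.002 -0.    -0.   ] turn [ 0.001  0.001 -0.001]
```

View pics/c4.png

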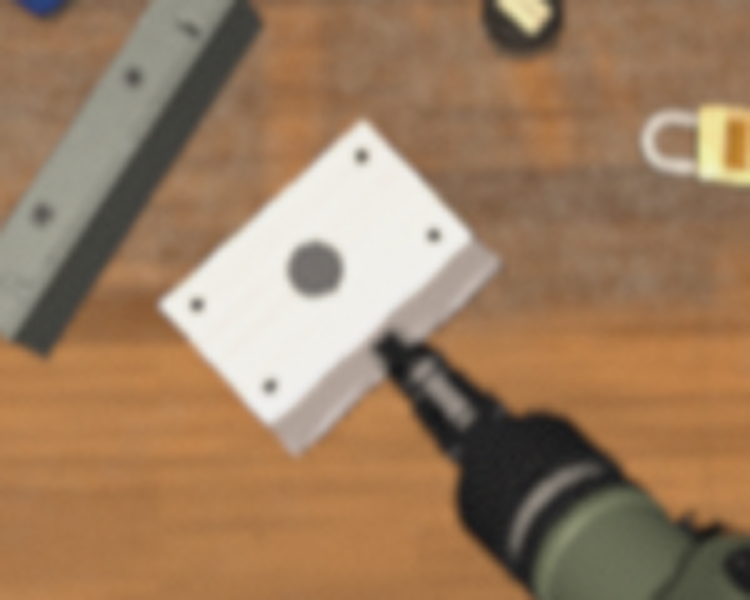

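The upper finger now lies on the lip at crop (385,350), mid-width, and the plate has not moved. Next I close gently.

Request:
jog_arm(steps=[7,0,0,0,0,0,0,6,0,0,0,0,0,0,5,0,0,0,0,0,0,4,0,0,0,0,0,0,3,0,0,0,0,0,0], squeeze=25)

```text
time_s: 3.63
ee_pos: [0.4317, -0.0215, 0.0174]
tcp_rot: [0.376, 0.844, 0.349, 0.157]
contact_force: [-0.4, -1.8, -2.0]
gripper_width: 0.049
gripper_force: 25.8
```

```bash
cat >> h.py <<'E'
def meas(n="top",uv=None):
    "straight edge of the cover from the top view at z=.005"
    c=grab_frame(n); q=quad(comp(cover_mask(c),*uv))
    W=np.array([ray(c,*p,.005) for p in q]); return c,q,W
E
python3 - <<'E'
from h import *
o=manip.get_obs(); go(o["ee_pos"],41.8,0)
c,q,W=meas("top",(300,230)); print(W[:,:2].round(4))
E
```

```text
t 3.63 p [ 0.4317 -0.0215  0.0174] q [-0.85  0.29  2.32  1.09  0.92 -2.45] F [-0.4 -1.8 -2. ] w 4.2 gf 25.8
need shift [0. 0. 0.] turn [ 0.001  0.001 -0.001]
[[ 0.5604 -0.0081]
 [ 0.477  -0.0815]
 [ 0.3784  0.0316]
 [ 0.4594  0.1057]]
```

```bash
python3 - <<'E'
from h import *
f=.366*N-.377*TT
for k in(.25,.5,.75,1):
    az=41.8+14.9*k; ff=np.array([.5088,.0473,0])*(1-k)+f*k
    p=tcp(ff,az,0,0,.009); p[2]=manip.get_obs()["ee_pos"][2]; go(p,az,0)
E
```

```text
t 3.68 p [ 0.4317 -0.0215  0.0175] q [-0.85  0.29  2.32  1.09  0.92 -2.45] F [-0.3 -0.6 -2. ] w 4.3 gf 25.8
need shift [0.034 0.041 0.   ] turn [0.001 0.001 0.04 ]
t 3.68 p [ 0.4317 -0.0215  0.0175] q [-0.85  0.29  2.32  1.09  0.92 -2.45] F [-0.3 -0.6 -2. ] w 4.3 gf 25.8
need shift [0.068 0.083 0.   ] turn [0.001 0.001 0.082]
t 3.68 p [ 0.4317 -0.0215  0.0175] q [-0.85  0.29  2.32  1.09  0.92 -2.45] F [-0.3 -0.6 -2. ] w 4.3 gf 25.8
need shift [0.103 0.127 0.   ] turn [0.001 0.001 0.123]
t 3.68 p [ 0.4317 -0.0215  0.0175] q [-0.85  0.29  2.32  1.09  0.92 -2.45] F [-0.3 -0.6 -2. ] w 4.3 gf 25.8
need shift [0.139 0.172 0.   ] turn [0.001 0.001 0.165]
```

Request:
jog_arm(steps=[3,0.01,0.012,0,0,0,0.012,3,0.024,0.029,0,0,0,0.028,3,0.04,0.049,0,0,0,0.048,3,0.056,0.068,0,0,0,0.067,3,0.068,0.083,0,0,0,0.082])

```text
time_s: 4.1
ee_pos: [0.446, -0.0045, 0.0176]
tcp_rot: [0.319, 0.867, 0.359, 0.134]
contact_force: [-0.6, -0.7, -1.8]
gripper_width: 0.05
gripper_force: 25.8
```

Request:
jog_arm(steps=[3,0.015,0.019,0,0,0,0.018,3,0.032,0.04,0,0,0,0.037,3,0.05,0.063,0,0,0,0.058,3,0.063,0.079,0,0,0,0.074,3,0.071,0.089,0,0,0,0.083])

```text
time_s: 4.52
ee_pos: [0.4601, 0.0134, 0.0175]
tcp_rot: [0.262, 0.886, 0.366, 0.11]
contact_force: [-0.4, -0.6, -1.0]
gripper_width: 0.048
gripper_force: 25.8
```

```bash
python3 - <<'E'
from h import *
p=tcp(.366*N-.377*TT,56.7,0,0,.009); go(p,56.7,0)
c,q,W=meas("top",(298,218)); W=W[:,:2]; print(q.round(1).tolist(),W.round(4).tolist())
print("n,t:",(W@N[:2]).round(4),(W@TT[:2]).round(4))
cv2.imwrite("pics/c5.png",cv2.resize(c["frame"][160:280,230:380],(750,600),interpolation=cv2.INTER_CUBIC))
E
```

```text
t 4.52 p [0.4601 0.0134 0.0175] q [-0.7   0.37  2.17  0.98  1.01 -2.42] F [-0.4 -0.6 -1. ] w 4.1 gf 25.8
need shift [-0.003 -0.003 -0.005] turn [ 0.001  0.001 -0.003]
[[296.9, 195.8], [331.0, 217.3], [301.2, 264.0], [267.0, 242.7]] [[0.5809, 0.0612], [0.5193, -0.0312], [0.3952, 0.0512], [0.4536, 0.1429]]
n,t: [0.3701 0.259  0.2597 0.3685] [-0.4519 -0.4512 -0.3022 -0.3007]
```

View pics/c5.png

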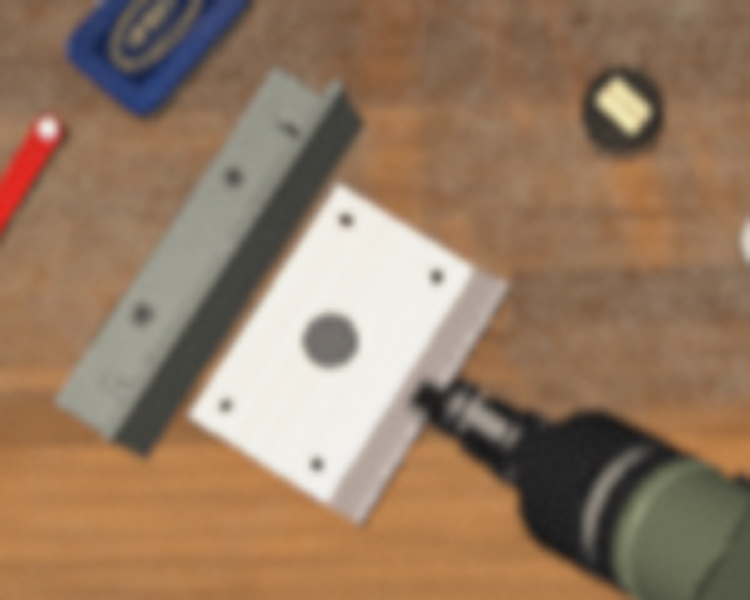

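```bash
cat >> h.py <<'E'
def restfoot(c,pl=cv2):
    "foot line of rest in top view: dark-face lower-right boundary, points on z=0"
    g=cv2.GaussianBlur(cv2.cvtColor(c["frame"],cv2.COLOR_BGR2GRAY),(3,3),0).astype(np.float32)
    f0=.3745*N-.375*TT; K,R,t=(np.array(c[k]) for k in("camera_matrix","R","t")); out=[]
    for s in np.linspace(-.098,.098,60):
        if abs(s)>.082 or True:
            d=np.arange(-.012,.010,.0004); X=f0+TT*s+N*d[:,None]; x=(X@R.T+t)@K.T; u=(x[:,:2]/x[:,2:]).astype(np.float32)
            v=cv2.remap(g,u[:,0].reshape(1,-1),u[:,1].reshape(1,-1),cv2.INTER_LINEAR)[0]
            i=np.argmin(np.gradient(v)); out.append((s,.3745+d[i],v[:5].mean()-v[-5:].mean()))
    return np.array(out)
E
python3 - <<'E'
from h import *
t=np.load("top0.npy",allow_pickle=True).item()
for n in("top0.npy","top1.npy"):
    o=restfoot(np.load(n,allow_pickle=True).item()); o=o[o[:,2]>20]
    p=np.polyfit(o[:,0],o[:,1],1); r=np.abs(np.polyval(p,o[:,0])-o[:,1]); k=r<.0015
    p=np.polyfit(o[k,0],o[k,1],1); print(len(o),k.sum(),"n at mid",p[1].round(4),"az err deg",np.degrees(p[0]).round(2))
E
```

```text
60 58 n at mid 0.3751 az err deg 0.05
60 59 n at mid 0.375 az err deg 0.1
```

Request:
jog_arm(steps=[3,0.003,0.004,0,0,0,-0.002,3,0.006,0.008,0,0,0,-0.004,3,0.008,0.012,0,0,0,-0.005,3,0.011,0.017,0,0,0,-0.005,3,0.012,0.019,0,0,0,-0.005])

```text
time_s: 4.98
ee_pos: [0.4615, 0.0172, 0.0175]
tcp_rot: [0.268, 0.884, 0.366, 0.112]
contact_force: [-0.0, -1.1, -1.4]
gripper_width: 0.048
gripper_force: 25.8
```

Request:
jog_arm(steps=[3,0.001,0.0015,0,0,0,0,3,0.002,0.003,0,0,0,0,3,0.003,0.0045,0,0,0,0,3,0.004,0.006,0,0,0,0,3,0.004,0.006,0,0,0,0])

```text
time_s: 5.4
ee_pos: [0.4627, 0.0182, 0.0175]
tcp_rot: [0.267, 0.884, 0.366, 0.112]
contact_force: [-0.2, -0.5, -1.7]
gripper_width: 0.046
gripper_force: 25.8
```

```bash
python3 - <<'E'
from h import *
p=tcp(.375*N-.377*TT,56.7,0,0,.009); go(p,56.7,0)
o=manip.get_obs(); print("tcp n,t",o["ee_pos"]@N,o["ee_pos"]@TT, "Fn",o["contact_force"]@N)
c,q,W=meas("top",(298,218)); W=W[:,:2]; print("n,t:",(W@N[:2]).round(4),(W@TT[:2]).round(4))
E
```

```text
t 5.4 p [0.4627 0.0182 0.0175] q [-0.69  0.37  2.17  1.    0.99 -2.41] F [-0.2 -0.5 -1.7] w 3.9 gf 25.8
need shift [ 0.009  0.011 -0.005] turn [0.001 0.001 0.004]
tcp n,t 0.2691887146285694 -0.37671943857632084 Fn -0.5088125328258557
n,t: [0.3747 0.2639 0.2657 0.3753] [-0.4533 -0.4497 -0.3023 -0.3005]
```

Request:
jog_arm(steps=[3,0.001,0.0015,0,0,0,0.002,3,0.002,0.003,0,0,0,0.002,3,0.003,0.0045,0,0,0,0.002,3,0.004,0.006,0,0,0,0.002,3,0.004,0.006,0,0,0,0.002])

```text
time_s: 5.87
ee_pos: [0.4636, 0.0184, 0.0173]
tcp_rot: [0.266, 0.885, 0.365, 0.111]
contact_force: [-3.6, -5.1, -0.1]
gripper_width: 0.044
gripper_force: 26.3
```

Request:
jog_arm(steps=[3,0.001,0.0015,0,0,0,0,3,0.002,0.003,0,0,0,0,3,0.003,0.0045,0,0,0,0,3,0.004,0.006,0,0,0,0,3,0.004,0.006,0,0,0,0])

```text
time_s: 6.28
ee_pos: [0.4637, 0.0184, 0.0172]
tcp_rot: [0.265, 0.886, 0.364, 0.111]
contact_force: [-13.4, -13.9, 8.0]
gripper_width: 0.049
gripper_force: 28.3
```

```bash
python3 - <<'E'
from h import *
p=tcp(.375*N-.377*TT,56.7,0,0,.009); go(p,56.7,0)
o=manip.get_obs(); print("tcp n,t",o["ee_pos"]@N,o["ee_pos"]@TT, "Fn",o["contact_force"]@N)
c,q,W=meas("top",(298,218)); W=W[:,:2]; print("n,t:",(W@N[:2]).round(4),(W@TT[:2]).round(4))
E
```

```text
t 6.28 p [0.4637 0.0184 0.0172] q [-0.69  0.37  2.17  0.99  0.99 -2.41] F [-13.4 -13.9   8. ] w 4.2 gf 28.3
need shift [ 0.004  0.01  -0.004] turn [0.004 0.001 0.002]
tcp n,t 0.2700102838116456 -0.3774627109300413 Fn -19.019348740486212
n,t: [0.3754 0.265  0.2656 0.3755] [-0.4528 -0.4511 -0.3027 -0.3006]
```

Request:
jog_arm(steps=[3,-0.002,-0.003,0,0,0,0,3,-0.004,-0.006,0,0,0,0,3,-0.007,-0.0105,0,0,0,0,3,-0.007,-0.0105,0,0,0,0,3,-0.007,-0.0105,0,0,0,0])

```text
time_s: 6.75
ee_pos: [0.463, 0.0184, 0.0175]
tcp_rot: [0.266, 0.885, 0.366, 0.111]
contact_force: [-0.5, -2.1, -0.8]
gripper_width: 0.045
gripper_force: 25.9
```

```bash
cat >> h.py <<'E'
def tippose(th,g=.0006):
    a=np.radians(th); n=.3729-g-.005*np.sin(a); z=max(0,-.005*np.cos(a))
    p=Ro.from_euler('ZY',[56.7,th],degrees=True)
    return n*N-.3775*TT+[0,0,z]+p.apply([-.1029,0,.0175])
E
python3 - <<'E'
from h import *
go(tippose(0),56.7,0)
for a in range(0,98,8):
    print(a,"->",a+8,[((tippose(a+k)-tippose(a))/.2).round(3).tolist() for k in(2,4,6,8)])
print("turn per deg",(TT/90).round(5))
E
```

```text
t 6.75 p [0.463  0.0184 0.0175] q [-0.69  0.37  2.17  0.99  1.   -2.41] F [-0.5 -2.1 -0.8] w 3.8 gf 25.9
need shift [ 0.002 -0.003 -0.   ] turn [0.001 0.001 0.002]
0 -> 8 [[0.001, 0.002, 0.018], [0.003, 0.005, 0.036], [0.005, 0.008, 0.053], [0.008, 0.011, 0.071]]
8 -> 16 [[0.003, 0.004, 0.017], [0.006, 0.009, 0.034], [0.009, 0.014, 0.051], [0.013, 0.02, 0.068]]
16 -> 24 [[0.004, 0.006, 0.016], [0.008, 0.013, 0.032], [0.013, 0.02, 0.048], [0.018, 0.027, 0.063]]
24 -> 32 [[0.005, 0.008, 0.015], [0.011, 0.016, 0.03], [0.017, 0.025, 0.044], [0.023, 0.035, 0.058]]
32 -> 40 [[0.006, 0.01, 0.013], [0.013, 0.02, 0.026], [0.02, 0.03, 0.039], [0.027, 0.041, 0.051]]
40 -> 48 [[0.007, 0.011, 0.012], [0.015, 0.023, 0.023], [0.023, 0.035, 0.033], [0.031, 0.047, 0.043]]
48 -> 56 [[0.008, 0.013, 0.009], [0.017, 0.025, 0.018], [0.025, 0.038, 0.027], [0.034, 0.052, 0.035]]
56 -> 64 [[0.009, 0.014, 0.007], [0.018, 0.027, 0.014], [0.027, 0.041, 0.02], [0.037, 0.056, 0.025]]
64 -> 72 [[0.009, 0.014, 0.005], [0.019, 0.029, 0.009], [0.029, 0.044, 0.013], [0.038, 0.058, 0.016]]
72 -> 80 [[0.01, 0.015, 0.002], [0.02, 0.03, 0.004], [0.029, 0.045, 0.005], [0.039, 0.06, 0.006]]
80 -> 88 [[0.01, 0.015, -0.0], [0.02, 0.03, -0.001], [0.03, 0.045, -0.003], [0.04, 0.06, -0.005]]
88 -> 96 [[0.01, 0.015, -0.003], [0.02, 0.03, -0.005], [0.029, 0.045, -0.008], [0.039, 0.06, -0.012]]
96 -> 104 [[0.01, 0.015, -0.004], [0.019, 0.029, -0.009], [0.029, 0.044, -0.015], [0.038, 0.058, -0.021]]
turn per deg [-0.00929  0.0061   0.     ]
```

Request:
jog_arm(steps=[3,0.001,0.002,0.018,-0.0186,0.0122,0,3,0.003,0.005,0.036,-0.0372,0.0244,0,3,0.005,0.008,0.053,-0.0557,0.0366,0,3,0.008,0.011,0.071,-0.0743,0.0488,0,3,0.008,0.011,0.071,-0.0743,0.0488,0])

```text
time_s: 7.17
ee_pos: [0.4652, 0.0214, 0.0329]
tcp_rot: [0.271, 0.909, 0.303, 0.093]
contact_force: [0.1, -0.1, -2.1]
gripper_width: 0.045
gripper_force: 25.7
```

```bash
python3 - <<'E'
from h import *
go(tippose(8),56.7,8)
c=grab_frame("top"); np.save("top2.npy",c,allow_pickle=True); g=grab_frame("scene"); np.save("scene2.npy",g,allow_pickle=True)
a=cv2.resize(c["frame"][160:280,230:380],(450,360),interpolation=cv2.INTER_CUBIC); b=cv2.resize(g["frame"][150:270,200:340],(350,300),interpolation=cv2.INTER_CUBIC)
cv2.imwrite("pics/c6.png",np.hstack([a,cv2.copyMakeBorder(b,0,60,0,0,cv2.BORDER_CONSTANT)]))
E
```

```text
t 7.17 p [0.4652 0.0214 0.0329] q [-0.59  0.26  2.16  0.85  0.93 -2.18] F [ 0.1 -0.1 -2.1] w 3.8 gf 25.7
need shift [-0.001 -0.006 -0.006] turn [0.002 0.002 0.   ]
```

View pics/c6.png

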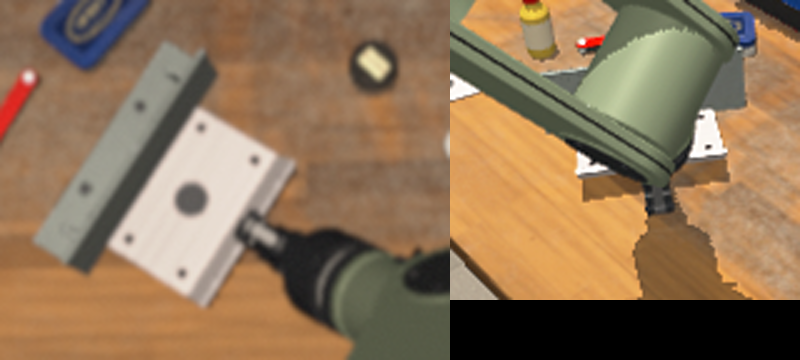

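Request:
jog_arm(steps=[3,0.003,0.003,0.016,-0.0186,0.0122,0,3,0.006,0.007,0.032,-0.0372,0.0244,0,3,0.009,0.011,0.048,-0.0557,0.0366,0,3,0.012,0.016,0.064,-0.0743,0.0488,0,3,0.012,0.016,0.064,-0.0743,0.0488,0])

```text
time_s: 7.68
ee_pos: [0.4671, 0.0245, 0.0449]
tcp_rot: [0.277, 0.927, 0.24, 0.073]
contact_force: [-1.0, 0.4, -0.9]
gripper_width: 0.045
gripper_force: 25.8
```

Request:
jog_arm(steps=[3,0.004,0.006,0.016,-0.0186,0.0122,0,3,0.008,0.013,0.032,-0.0372,0.0244,0,3,0.013,0.02,0.048,-0.0557,0.0366,0,3,0.018,0.027,0.063,-0.0743,0.0488,0,3,0.018,0.027,0.063,-0.0743,0.0488,0])

```text
time_s: 8.1
ee_pos: [0.4706, 0.0299, 0.0572]
tcp_rot: [0.282, 0.942, 0.175, 0.054]
contact_force: [-1.2, -0.5, -1.5]
gripper_width: 0.042
gripper_force: 25.8
```

```bash
python3 - <<'E'
from h import *
go(tippose(24),56.7,24)
E
```

```text
t 8.1 p [0.4706 0.0299 0.0572] q [-0.37  0.15  2.08  0.47  0.88 -1.65] F [-1.2 -0.5 -1.5] w 3.6 gf 25.8
need shift [ 0.002 -0.001  0.003] turn [0.001 0.002 0.   ]
```

Tracking well; continuing.

Request:
jog_arm(steps=[3,0.005,0.008,0.015,-0.0186,0.0122,0,3,0.011,0.016,0.03,-0.0372,0.0244,0,3,0.017,0.025,0.044,-0.0557,0.0366,0,3,0.023,0.035,0.058,-0.0743,0.0488,0,3,0.023,0.035,0.058,-0.0743,0.0488,0])

```text
time_s: 8.52
ee_pos: [0.4751, 0.0368, 0.0686]
tcp_rot: [0.285, 0.952, 0.108, 0.034]
contact_force: [-1.0, -0.6, -0.2]
gripper_width: 0.051
gripper_force: 25.9
```

Request:
jog_arm(steps=[3,0.006,0.01,0.013,-0.0186,0.0122,0,3,0.013,0.02,0.026,-0.0372,0.0244,0,3,0.02,0.03,0.039,-0.0557,0.0366,0,3,0.027,0.041,0.051,-0.0743,0.0488,0,3,0.027,0.041,0.051,-0.0743,0.0488,0])

```text
time_s: 8.93
ee_pos: [0.4802, 0.0448, 0.0785]
tcp_rot: [0.286, 0.957, 0.042, 0.013]
contact_force: [-0.4, -1.1, 2.1]
gripper_width: 0.045
gripper_force: 26.1
```

Request:
jog_arm(steps=[3,0.007,0.011,0.012,-0.0186,0.0122,0,3,0.015,0.023,0.023,-0.0372,0.0244,0,3,0.023,0.035,0.033,-0.0557,0.0366,0,3,0.031,0.047,0.043,-0.0743,0.0488,0,3,0.031,0.047,0.043,-0.0743,0.0488,0])

```text
time_s: 9.35
ee_pos: [0.4861, 0.0539, 0.0872]
tcp_rot: [0.286, 0.958, -0.026, -0.007]
contact_force: [-3.1, -2.0, 4.8]
gripper_width: 0.05
gripper_force: 26.4
```

```bash
python3 - <<'E'
from h import *
go(tippose(48),56.7,48)
c=grab_frame("top"); np.save("top3.npy",c,allow_pickle=True); g=grab_frame("scene")
a=cv2.resize(c["frame"][160:280,230:380],(450,360),interpolation=cv2.INTER_CUBIC); b=cv2.resize(g["frame"][150:270,200:340],(350,300),interpolation=cv2.INTER_CUBIC)
cv2.imwrite("pics/c7.png",np.hstack([a,cv2.copyMakeBorder(b,0,60,0,0,cv2.BORDER_CONSTANT)]))
E
```

```text
t 9.35 p [0.4861 0.0539 0.0872] q [-0.04  0.22  1.85 -0.05  1.09 -1.  ] F [-3.1 -2.   4.8] w 4.2 gf 26.4
need shift [0.006 0.001 0.005] turn [ 0.001  0.    -0.001]
```

View pics/c7.png

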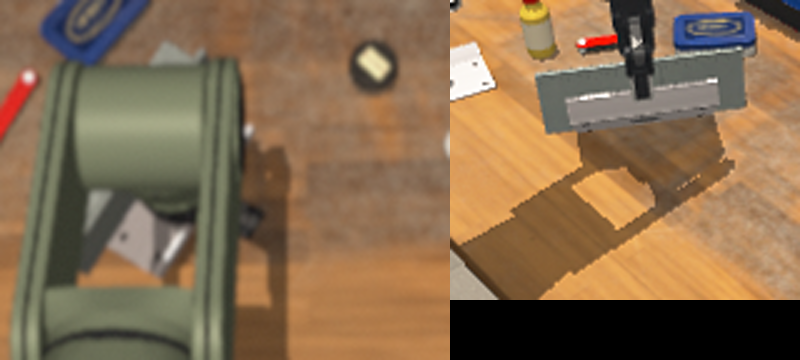

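Request:
jog_arm(steps=[3,0.011,0.013,0.015,-0.0186,0.0122,0,3,0.02,0.026,0.025,-0.0372,0.0244,0,3,0.029,0.039,0.034,-0.0557,0.0366,0,3,0.038,0.053,0.043,-0.0743,0.0488,0,3,0.038,0.053,0.043,-0.0743,0.0488,0])

```text
time_s: 9.87
ee_pos: [0.4937, 0.0649, 0.0954]
tcp_rot: [0.285, 0.954, -0.092, -0.027]
contact_force: [-3.0, -0.4, 1.2]
gripper_width: 0.048
gripper_force: 26.0
```

Request:
jog_arm(steps=[3,0.009,0.014,0.007,-0.0186,0.0122,0,3,0.018,0.027,0.014,-0.0372,0.0244,0,3,0.027,0.041,0.02,-0.0557,0.0366,0,3,0.037,0.056,0.025,-0.0743,0.0488,0,3,0.037,0.056,0.025,-0.0743,0.0488,0])

```text
time_s: 10.28
ee_pos: [0.5012, 0.0759, 0.1006]
tcp_rot: [0.282, 0.945, -0.158, -0.047]
contact_force: [-2.7, -0.0, 2.7]
gripper_width: 0.049
gripper_force: 26.2
```

```bash
python3 - <<'E'
from h import *
go(tippose(64),56.7,64)
E
```

```text
t 10.28 p [0.5012 0.0759 0.1006] q [ 0.13  0.38  1.65 -0.26  1.34 -0.77] F [-2.7 -0.   2.7] w 4.2 gf 26.2
need shift [ 0.001 -0.002 -0.002] turn [ 0.001  0.    -0.001]
```

Request:
jog_arm(steps=[3,0.009,0.014,0.008,-0.0186,0.0122,0,3,0.019,0.029,0.013,-0.0372,0.0244,0,3,0.029,0.044,0.017,-0.0557,0.0366,0,3,0.038,0.058,0.02,-0.0743,0.0488,0,3,0.038,0.058,0.02,-0.0743,0.0488,0])

```text
time_s: 10.7
ee_pos: [0.5091, 0.0873, 0.104]
tcp_rot: [0.278, 0.932, -0.224, -0.066]
contact_force: [-1.0, 0.4, -0.0]
gripper_width: 0.048
gripper_force: 25.8
```

Request:
jog_arm(steps=[3,0.01,0.015,0.002,-0.0186,0.0122,0,3,0.02,0.03,0.004,-0.0372,0.0244,0,3,0.029,0.045,0.005,-0.0557,0.0366,0,3,0.039,0.06,0.006,-0.0743,0.0488,0,3,0.039,0.06,0.006,-0.0743,0.0488,0])

```text
time_s: 11.12
ee_pos: [0.5172, 0.0991, 0.1051]
tcp_rot: [0.273, 0.914, -0.288, -0.085]
contact_force: [-0.2, -0.6, -0.6]
gripper_width: 0.046
gripper_force: 25.7
```

```bash
python3 - <<'E'
from h import *
go(tippose(80),56.7,80)
g=grab_frame("scene"); t=grab_frame("top"); np.save("scene4.npy",g,allow_pickle=True)
cv2.imwrite("pics/c8.png",cv2.resize(g["frame"][140:240,220:340],(720,600),interpolation=cv2.INTER_CUBIC))
E
```

```text
t 11.12 p [0.5172 0.0991 0.1051] q [ 0.26  0.58  1.44 -0.4   1.6  -0.65] F [-0.2 -0.6 -0.6] w 3.9 gf 25.7
need shift [-0.002  0.001 -0.004] turn [ 0.     0.002 -0.001]
```

View pics/c8.png

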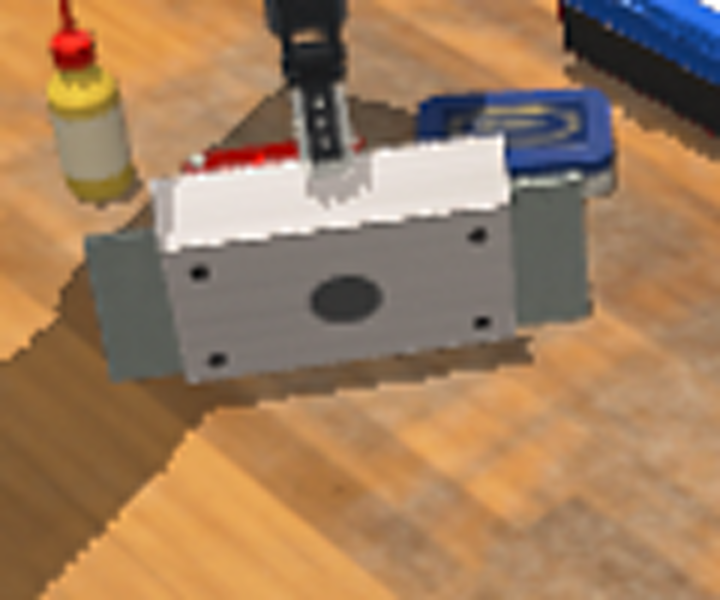

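Request:
jog_arm(steps=[3,0.01,0.015,-0.001,-0.0186,0.0122,0,3,0.02,0.03,-0.003,-0.0372,0.0244,0,3,0.03,0.045,-0.005,-0.0557,0.0366,0,3,0.04,0.06,-0.007,-0.0743,0.0488,0,3,0.04,0.06,-0.007,-0.0743,0.0488,0])

```text
time_s: 11.63
ee_pos: [0.5254, 0.1112, 0.1043]
tcp_rot: [0.266, 0.892, -0.351, -0.103]
contact_force: [-0.2, -0.1, -0.5]
gripper_width: 0.049
gripper_force: 25.8
```

Request:
jog_arm(steps=[3,0.01,0.015,-0.002,-0.0186,0.0122,0,3,0.02,0.03,-0.005,-0.0372,0.0244,0,3,0.024,0.038,-0.006,-0.047,0.031,0,3,0.029,0.045,-0.008,-0.0557,0.0366,0,3,0.029,0.045,-0.008,-0.0557,0.0366,0])

```text
time_s: 12.05
ee_pos: [0.5309, 0.1201, 0.1029]
tcp_rot: [0.26, 0.872, -0.398, -0.117]
contact_force: [0.4, -0.1, -1.4]
gripper_width: 0.046
gripper_force: 25.7
```

```bash
python3 - <<'E'
from h import *
go(tippose(94),56.7,94); go(tippose(98),56.7,98)
E
```

```text
t 12.05 p [0.5309 0.1201 0.1029] q [ 0.33  0.77  1.24 -0.5   1.83 -0.61] F [ 0.4 -0.1 -1.4] w 3.9 gf 25.7
need shift [-0.001  0.001 -0.006] turn [ 0.001  0.002 -0.001]
t 12.05 p [0.5309 0.1201 0.1029] q [ 0.33  0.77  1.24 -0.5   1.83 -0.61] F [ 0.4 -0.1 -1.4] w 3.9 gf 25.7
need shift [ 0.019  0.031 -0.014] turn [-0.036  0.026 -0.002]
```

Request:
jog_arm(steps=[3,0.005,0.008,-0.003,-0.009,0.006,0,3,0.01,0.015,-0.006,-0.0186,0.0122,0,3,0.012,0.019,-0.008,-0.023,0.015,0,3,0.015,0.023,-0.01,-0.028,0.018,0,3,0.015,0.023,-0.01,-0.028,0.018,0])

```text
time_s: 12.47
ee_pos: [0.5343, 0.1249, 0.1015]
tcp_rot: [0.257, 0.861, -0.421, -0.123]
contact_force: [2.4, -0.7, 0.4]
gripper_width: 0.048
gripper_force: 25.9
```

Request:
jog_arm(steps=[3,0.002,0.004,-0.001,-0.004,0.003,0,3,0.004,0.006,-0.002,-0.007,0.005,0,3,0.005,0.008,-0.003,-0.009,0.006,0,3,0.005,0.008,-0.003,-0.009,0.006,0,3,0.005,0.008,-0.003,-0.009,0.006,0])

```text
time_s: 12.88
ee_pos: [0.5352, 0.1264, 0.1011]
tcp_rot: [0.256, 0.858, -0.428, -0.125]
contact_force: [1.8, -0.4, 2.2]
gripper_width: 0.047
gripper_force: 26.1
```

```bash
python3 - <<'E'
from h import *
go(tippose(98),56.7,98)
g=grab_frame("scene"); P=cloud(g)
m=cover_mask(g,(60,60)); 
# plate face tilt from depth: region below the lip
u,v=np.meshgrid(np.arange(255,300),np.arange(180,198)); f=P[v,u].reshape(-1,3); f=f[(f[:,2]>.01)&(f[:,2]<.085)]
for _ in range(4):
    ce=f.mean(0); n=np.linalg.svd(f-ce,full_matrices=False)[2][2]; d=(f-ce)@n; f=f[np.abs(d)<2*d.std()+1e-4]
n*=np.sign(n[1]); print(len(f),"az",np.degrees(np.arctan2(n[1],n[0])).round(2),"tilt",np.degrees(np.arcsin(n[2])).round(2),"n",(ce@N).round(4),"z",ce[2].round(3))
E
```

```text
t 12.88 p [0.5352 0.1264 0.1011] q [ 0.35  0.83  1.18 -0.53  1.9  -0.61] F [ 1.8 -0.4  2.2] w 4.1 gf 26.1
need shift [-0.003 -0.001 -0.005] turn [ 0.001  0.003 -0.002]
671 az 56.71 tilt -7.54 n 0.3742 z 0.037
```

Request:
jog_arm(steps=[5,0,0,0,0,0,0,6,0,0,0,0,0,0,7,0,0,0,0,0,0,9,0,0,0,0,0,0,11,0,0,0,0,0,0])

```text
time_s: 13.35
ee_pos: [0.5344, 0.1265, 0.1004]
tcp_rot: [0.256, 0.857, -0.428, -0.126]
contact_force: [-0.7, 0.8, -0.3]
gripper_width: 0.127
gripper_force: 0.0
```

```bash
python3 - <<'E'
from h import *
go(tippose(98),56.7,98)
g=grab_frame("scene"); P=cloud(g)
u,v=np.meshgrid(np.arange(255,300),np.arange(180,198)); f=P[v,u].reshape(-1,3); f=f[(f[:,2]>.01)&(f[:,2]<.085)]
for _ in range(4):
    ce=f.mean(0); n=np.linalg.svd(f-ce,full_matrices=False)[2][2]; d=(f-ce)@n; f=f[np.abs(d)<2*d.std()+1e-4]
n*=np.sign(n[1]); print(len(f),"az",np.degrees(np.arctan2(n[1],n[0])).round(2),"tilt",np.degrees(np.arcsin(n[2])).round(2),"n",(ce@N).round(4),"z",ce[2].round(3))
print("retreat 50mm", (-.05*tool(56.7,98).as_matrix()[:,2]/.2).round(3))
E
```

```text
t 13.35 p [0.5344 0.1265 0.1004] q [ 0.35  0.83  1.18 -0.53  1.9  -0.61] F [-0.7  0.8 -0.3] w 10.8 gf 0.0
need shift [ 0.001 -0.001 -0.001] turn [ 0.001  0.002 -0.001]
680 az 56.72 tilt -7.59 n 0.3742 z 0.037
retreat 50mm [0.11  0.167 0.15 ]
```

The plate stands unchanged with the gripper clear of it. Now I retreat along the tool axis, then go up.

Request:
jog_arm(steps=[11,0.015,0.022,0.02,0,0,0,11,0.037,0.056,0.05,0,0,0,11,0.062,0.094,0.085,0,0,0,11,0.09,0.135,0.122,0,0,0,11,0.11,0.167,0.15,0,0,0])

```text
time_s: 13.82
ee_pos: [0.5579, 0.1611, 0.132]
tcp_rot: [0.256, 0.858, -0.427, -0.125]
contact_force: [-0.4, 0.9, 0.5]
gripper_width: 0.131
gripper_force: 0.0
```

Request:
jog_arm(steps=[11,0.04,0.06,0.08,0,0,0,11,0.07,0.11,0.2,0,0,0,11,0.08,0.12,0.35,0,0,0,11,0.08,0.12,0.5,0,0,0,11,0.08,0.12,0.5,0,0,0])

```text
time_s: 14.23
ee_pos: [0.5755, 0.1856, 0.2386]
tcp_rot: [0.259, 0.859, -0.425, -0.121]
contact_force: [-0.1, -0.7, 1.6]
gripper_width: 0.126
gripper_force: 0.0
```

```bash
python3 - <<'E'
from h import *
o=manip.get_obs(); go(o["ee_pos"],56.7,98)
g=grab_frame("scene")
cv2.imwrite("pics/c9.png",cv2.resize(g["frame"][120:260,160:380],(770,490),interpolation=cv2.INTER_CUBIC))
E
```

```text
t 14.23 p [0.5755 0.1856 0.2386] q [ 0.4   0.81  0.91 -0.57  2.16 -0.72] F [-0.1 -0.7  1.6] w 10.8 gf 0.0
need shift [0. 0. 0.] turn [-0.001  0.01  -0.001]
```

View pics/c9.png

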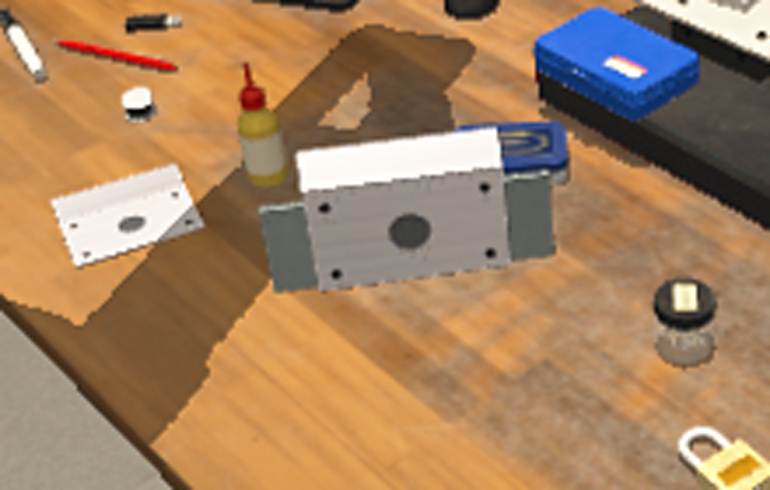

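The plate stands by itself against the rest, crop (300–510, 130–290), with its lip on top and rest showing on both sides. The other things are where they were. Handing in.

```bash
python3 -c "
from plant import manip
print(manip.close_job())"
```

```text
the job is handed in; nothing more can be done
None
```

The cover plate was slid square to the rest, tipped up on its straight edge and left leaning on the rest by itself, lip uppermost and full width backed; the job was handed in at about 14 s of the 59 s allowed.

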